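Slide the bangle mandrel into its dock

ROBOT

A 6-joint arm with a two-finger parallel gripper is mounted at the origin on a cart in front of the work surface, level with it; the furniture and walls round the work are solid. World frame = base frame: x ahead of the robot, y to its left, z up, the work surface at z = 0. Lengths are in m, angles in rad, forces in N, time in s.
With the tool pointing down it reaches from about 0.2 to 0.875 m from the base axis. Payload 3.4 kg.
Tool frame: the origin (TCP) lies between the finger pads; the fingertips stand 25 mm ahead of it and the grasp point (between the pads) lies 6 mm ahead of it (r.nose_length is the z of the fingertips in the tool frame, in m); z points along the fingers, y is the line along which they close (so a half turn about z gives the same grasp; the last joint's range is limited). The gripper opens to 94 mm and grips with 3 to 60 N. Pads are 16 mm wide; open, the fingers measure 119 mm over their backs; the gripper's body (75 mm by 177 mm) begins 78 mm behind the grasp point.
Start: joints at [1.068, 0.276, 1.505, -0, 1.361, -0.121], TCP at [0.214, 0.534, 0.207] pointing down, gripper open.
Joint ranges: [-2.89, 2.89], [-0.75, 2.08], [0.22, 2.7], [-1.18, 4.32], [0.11, 2.71], [-2.7, 2.7]. Speed limits (rad/s): [2.57, 2.57, 3.14, 3.14, 3.14, 3.14].

INTERFACE

Orientations are given as a unit quaternion [w, x, y, z].
In Python, from plant import r, gripper_to, inverse_kinematics, vision, models, telemetry gives the robot as it stands. Calls block until the motion is done:
- r.move_to(position, orientation): joint-space move of the TCP to a pose.
- r.move_l(position, rot=None, vel=0.15, guard=None): straight line of the TCP; rot=None keeps the orientation; vel is the mean speed in m/s. With guard (N) it stops when the force on the tool has changed by that much, and returns True; else False.
- r.movej(angles): joint-space move.
- gripper_to(opening, f_grip=None): finger opening in m; f_grip is the grip in N (None keeps the last); returns when the fingers have stopped.
- r.hold(seconds).
- inverse_kinematics(position, orientation): joint angles nearest the present ones, or None.
- vision.snapshot(name): name is "side" or "top"; returns the picture (400x640x3 uint8, red, green, blue); there is no depth.
- vision.get_calibration(name): a dict with "fx", "fy", "cx", "cy" (pixels), "position" and "orientation" of the camera in the world. Camera axes: x right, y down, z forward; pixel columns grow to the right and rows downward; lengths in m; the calibration is good to about 2 mm. A picture is of the moment at which its call begins. get_calibration takes no time and is no camera call.
A pose or a line that the arm cannot do raises r.PlanningError and nothing moves.
- r.sign_off(): hands the job in; it is judged then, once.
Trained networks look in the newest picture that a camera, given by its name, has taken for a name from the list of things; names that differ only in an ending like _2 or _b are one class to them, and where a whole thing is asked for, a point or a joint stands for the part that bears it (a point fixed in the world has none). Each returns a list of dicts, best first, with "score" (0 to 1); they miss things now and then, are a little off and sometimes report something else, mostly with a low value. They report only what shows in the picture. A call takes as long as a camera call. They do not tell look-alikes from the thing itself.
- models.boxes_of(thing, camera): "at" ([x, y, z] in m, in world coordinates, good to about 4 mm: the middle of the surface that is visible of it).
- models.regions_of(thing, camera): "pixels" (400x640 bool, what is visible of it).
- models.mark_of(thing, camera): "at" ([x, y, z] in m, in world coordinates, good to about 4 mm: a listed point, or the origin of a listed thing).
Readings, each from a call of its own:
- telemetry.current_t(): time.
- telemetry.current_joints(): joint angles.
- telemetry.current_dq(): joint speeds.
- telemetry.current_joint_efforts(): joint torques, N m.
- telemetry.current_ee_pos(): TCP position.
- telemetry.current_tool_rot(): TCP orientation.
- telemetry.current_wrist_force(): force on the tool from outside, world axes, zero at the start.
- telemetry.current_torque(): the same for the moment, N m.
- telemetry.current_opening(): finger opening in m.
- telemetry.current_finger_force(): force on a finger pad.
Only numpy, scipy, OpenCV 4.12 (cv2) and the standard library are available. Lean on these libraries where they do the work, as an engineer would, in place of code of your own. Each camera call takes 0.05 s, during which the arm holds its last target. There are 200 camera calls.

TASK

Push the wooden bangle mandrel across the table, low on its base so that it slides without tipping, through the open mouth of its low wooden dock until it stands upright fully home against the cork stop. Do not lift it or let it lean over, and leave the stamp, tea glass, ink tin and red gift box where they are.

Things in the scene. Friction and masses are not known exactly. Their poses are not given: they have to be found in the camera images.
- mandrel: Tall beech bangle mandrel (ringed cone, knob on top, round base), loose, about 0.3 kg, left of the dock. 176 mm tall, base 92 mm in diameter; for contact it is a cylinder 92 mm in diameter over its full height, too wide to grasp. Origin: centre of its underside; z up. Non-slip foot (friction 0.7 to 1.1): it slides if pushed below 35 mm above the table and may tip if pushed higher.
- dock: Low pale wood horseshoe dock fixed to the table, open to the robot's left, walls 18 mm high, 14 thick, no floor. Origin: on the table where the centre of the mandrel's base belongs; +y points out of the mouth. Cork stop face at y = -46 mm; side walls' inner faces at x = +-53 mm (7 mm free each side) up to y = 10 mm. Outside: back y = -63 mm, sides x = +-67 mm.
- dock_mouth (a point): Middle of the dock's mouth, on the table, 42 mm out from the dock's origin along its +y. Here the side walls end: from y = 10 mm they flare outward at 37 degrees to x = +-89 mm (outer corners) at the mouth; the opening between them is about 154 mm wide.
- stamp: Bystander: dark red-brown round rubber stamp, 27 mm in diameter, 63 mm tall, standing loose near the robot's side of the dock. Origin: centre of its underside.
- tea_glass: Bystander: small tea glass, 65 mm in diameter, 84 mm tall, loose, towards the back of the table (the nearer of two alike). Origin: centre of its underside.
- gift_box: Bystander: square dark red gift box with its lid on, 65 x 65 mm, 44 mm tall, loose, towards the back of the table. Origin: centre of its underside.
- ink_tin: Bystander: round red ink pad tin, 60 mm in diameter, 20 mm tall, loose, towards the back of the table. Origin: centre of its underside.
There are look-alikes about, which are no part of the job. Of the things that look like the mandrel, the larger one is meant.

How it is judged:
By the outcome, as a careful person would: the job done as asked, in the order asked, and still so for the second after the job is handed in, with the robot touching nothing.
It also fails if it takes over 56 s, if anything falls off the work surface, if the arm or the gripper's body presses on something with over 40 N, if the wrist force passes 120 N, or if a joint passes its speed limit or range.

## Working session

There is one attempt and no reset: what is moved stays moved. The work goes in short steps, each a Python script; the robot and the scene stay as the last script left them, time stands still between calls to the robot, and variables do not carry over. Pictures are saved under pics/ and viewed, at most 10 in all, crops included, and the job is handed in when it is done.

```bash
ls; mkdir -p pics; python3 - <<'E'
from plant import r, vision, models, telemetry
import cv2,numpy as np
for c in("top","side"):
    im=vision.snapshot(c); cv2.imwrite(f"pics/{c}0.png",im[:,:,::-1])
    k=vision.get_calibration(c); print(c,{a:np.round(b,3).tolist() for a,b in k.items()})
    for t in("mandrel","dock","dock_mouth","stamp","tea_glass","gift_box","ink_tin"):
        print(t,[(np.round(d["at"],3).tolist(),round(d["score"],2)) for d in models.mark_of(t,c)])
print(telemetry.current_t(), telemetry.current_tool_rot(), r.nose_length)
E
```

```text
pics
top {'fx': 361.524, 'fy': 361.524, 'cx': 319.489, 'cy': 208.211, 'position': [0.424, 0.086, 0.893], 'orientation': [-0.079, 0.73, -0.676, 0.068]}
mandrel [([0.475, 0.287, 0.002], 0.92), ([0.623, 0.356, -0.0], 0.71)]
dock []
dock_mouth []
stamp [([0.413, -0.093, 0.003], 0.67), ([0.745, 0.042, -0.0], 0.36)]
tea_glass [([0.478, 0.283, 0.002], 0.61), ([0.746, 0.044, -0.0], 0.59), ([0.739, 0.288, 0.0], 0.55)]
gift_box [([0.729, 0.149, -0.004], 0.89)]
ink_tin [([0.74, 0.286, 0.004], 0.93)]
side {'fx': 488.369, 'fy': 488.369, 'cx': 325.37, 'cy': 195.735, 'position': [0.225, -0.914, 0.643], 'orientation': [-0.495, 0.85, -0.155, 0.089]}
mandrel [([0.619, 0.355, 0.0], 0.78), ([0.733, 0.149, 0.003], 0.72), ([0.48, 0.288, -0.002], 0.58)]
dock [([0.732, 0.148, 0.002], 0.74), ([0.534, -0.08, 0.0], 0.57)]
dock_mouth []
stamp [([0.416, -0.094, -0.0], 0.57)]
tea_glass [([0.746, 0.04, 0.001], 0.94)]
gift_box [([0.733, 0.145, 0.003], 0.64)]
ink_tin [([0.736, 0.281, 0.005], 0.57)]
0.8 [2.63929715e-05 1.89748580e-01 9.81832709e-01 8.06245887e-05] 0.025
```

View pics/top0.png

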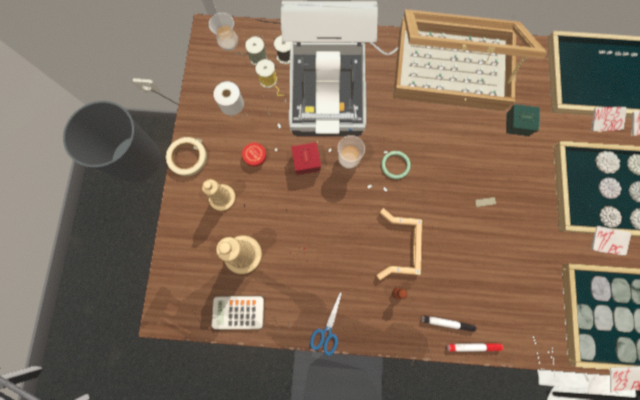

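View pics/side0.png

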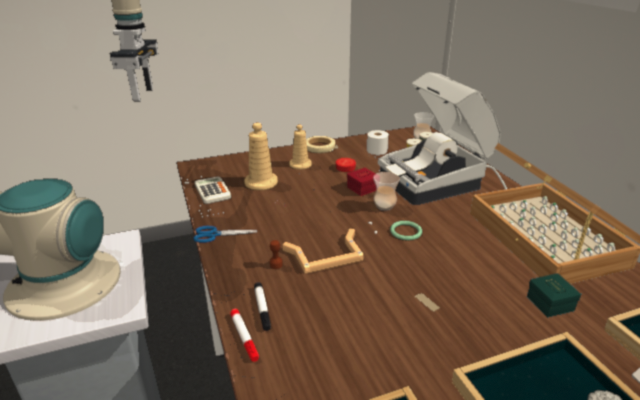

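The top view shows the large mandrel at about (240,254), its small look-alike at (221,196), the dock at about (405,245) opening left, and the stamp at (400,293). The side view agrees: mandrel (260,180), dock (320,255), stamp (276,255). Next I'll fit the dock and mandrel geometry in both views.

```bash
cat > geo.py <<'E'
import numpy as np, cv2
from scipy.spatial.transform import Rotation as R
from scipy.optimize import minimize
from plant import vision
def proj(c,P):
    k=vision.get_calibration(c); q=np.array(k["orientation"])
    p=R.from_quat(q[[1,2,3,0]]).inv().apply(np.asarray(P)-k["position"])
    return np.c_[k["fx"]*p[:,0]/p[:,2]+k["cx"],k["fy"]*p[:,1]/p[:,2]+k["cy"]]
def ray(c,uv):
    k=vision.get_calibration(c); q=np.array(k["orientation"])
    return np.array(k["position"]),R.from_quat(q[[1,2,3,0]]).apply([(uv[0]-k["cx"])/k["fx"],(uv[1]-k["cy"])/k["fy"],1])
a=.6435
# convex wall pieces, dock frame (flare 37 deg, 14 thick)
side=[(53,10),(67,10),(67,-63),(53,-63)]; fl=[(53,10),(67,6),(89,35),(77,42)]
PC=[np.array(side),np.array(fl),np.array(side)*[-1,1],np.array(fl)*[-1,1],np.array([(-67,-63),(67,-63),(67,-46),(-67,-46)])]
def solid(im,c,pts,S=4):
    h=cv2.convexHull((proj(c,pts)*S*16).round().astype(np.int32)); cv2.fillConvexPoly(im,h,1,shift=4)
def dock_mask(c,x,y,t):
    S=4; im=np.zeros((1600,2560),np.uint8); cs,sn=np.cos(t),np.sin(t)
    for p in PC:
        w=p/1000@np.array([[cs,sn],[-sn,cs]])+[x,y]
        solid(im,c,np.r_[np.c_[w,w[:,0]*0],np.c_[w,w[:,0]*0+.018]])
    return cv2.resize(im.astype(np.float32),(640,400),interpolation=cv2.INTER_AREA)
E
cat > fit.py <<'E'
from geo import *
from plant import models
ims={c:cv2.imread(f"pics/{c}0.png") for c in("top","side")}
box={"top":(365,200,440,285),"side":(282,225,370,278)}
M={}
for c,(u0,v0,u1,v1) in box.items():
    h=cv2.cvtColor(ims[c],cv2.COLOR_BGR2HSV); m=((h[...,2]>150)&(h[...,0]<28)).astype(np.float32)
    z=np.zeros_like(m); z[v0:v1,u0:u1]=m[v0:v1,u0:u1]; M[c]=z; print(c,z.sum())
def cost(p,cs): return sum(abs(cv2.GaussianBlur(dock_mask(c,p[0]/100,p[1]/100,p[2]/10),(0,0),1)-cv2.GaussianBlur(M[c],(0,0),1)).sum()/M[c].sum() for c in cs)
for cs in(["top"],["side"],["top","side"]):
    b=min((minimize(cost,[53.4,-8,t],args=(cs,),method="Nelder-Mead",options=dict(initial_simplex=[[53.4,-8,t],[55,-8,t],[53.4,-6.5,t],[53.4,-8,t+1.5]],xatol=.01,fatol=1e-4)) for t in(-1,1)),key=lambda s:s.fun)
    print(cs,b.x/[100,100,10],b.fun)
x=b.x/[100,100,10]
# mandrel base: regions and cylinder foot
out=[]
for c in("top","side"):
    o=ims[c].copy(); cn,_=cv2.findContours((dock_mask(c,*x)>.5).astype(np.uint8),0,2); cv2.drawContours(o,cn,-1,(255,0,255),1)
    th=np.linspace(0,6.283,60); 
    cv2.polylines(o,[proj(c,np.c_[.477+.046*np.cos(th),.287+.046*np.sin(th),0*th]).round().astype(int)],True,(0,255,0),1)
    u,v=proj(c,[[.51,.1,0]])[0].astype(int); u=np.clip(u,145,495);v=np.clip(v,95,305)
    out.append(cv2.resize(o[v-95:v+95,u-145:u+145],(790,518))[:, :]) 
cv2.imwrite("pics/fit.png",cv2.resize(np.vstack(out),(457,600))); cv2.imwrite("pics/fit_t.png",out[0]); cv2.imwrite("pics/fit_s.png",out[1])
E
python3 fit.py
```

```text
top 1568.0
side 980.0
['top'] [ 0.53445731 -0.08623113 -0.01126101] 0.37747398018836975
['side'] [ 0.53516478 -0.08124414 -0.01126909] 0.2816258668899536Traceback (most recent call last):
  File "fit.py", line 11, in <module>
    b=min((minimize(cost,[53.4,-8,t],args=(cs,),method="Nelder-Mead",options=dict(initial_simplex=[[53.4,-8,t],[55,-8,t],[53.4,-6.5,t],[53.4,-8,t+1.5]],xatol=.01,fatol=1e-4)) for t in(-1,1)),key=lambda s:s.fun)
  File "fit.py", line 11, in <genexpr>
    b=min((minimize(cost,[53.4,-8,t],args=(cs,),method="Nelder-Mead",options=dict(initial_simplex=[[53.4,-8,t],[55,-8,t],[53.4,-6.5,t],[53.4,-8,t+1.5]],xatol=.01,fatol=1e-4)) for t in(-1,1)),key=lambda s:s.fun)
           ~~~~~~~~^^^^^^^^^^^^^^^^^^^^^^^^^^^^^^^^^^^^^^^^^^^^^^^^^^^^^^^^^^^^^^^^^^^^^^^^^^^^^^^^^^^^^^^^^^^^^^^^^^^^^^^^^^^^^^^^^^^^^^^^^^^^^^^^^^^^^^^^^^^^^^^^^^^^^^^^^^^
    res = _minimize_neldermead(fun, x0, args, callback, bounds=bounds,
                               **options)
    fxr = func(xr)
    fx = function(np.copy(x), *(wrapper_args + args))
  File "fit.py", line 9, in cost
    def cost(p,cs):
[... 383 characters left out ...]
aussianBlur(dock_mask(c,p[0]/100,p[1]/100,p[2]/10),(0,0),1)-cv2.GaussianBlur(M[c],(0,0),1)).sum()/M[c].sum() for c in cs)
                                                    ~~~~~~~~~^^^^^^^^^^^^^^^^^^^^^^^^^^^^^
  File "geo.py", line 22, in dock_mask
    solid(im,c,np.r_[np.c_[w,w[:,0]*0],np.c_[w,w[:,0]*0+.018]])
    ~~~~~^^^^^^^^^^^^^^^^^^^^^^^^^^^^^^^^^^^^^^^^^^^^^^^^^^^^^^
  File "geo.py", line 17, in solid
    h=cv2.convexHull((proj(c,pts)*S*16).round().astype(np.int32)); cv2.fillConvexPoly(im,h,1,shift=4)
                      ~~~~^^^^^^^
  File "geo.py", line 6, in proj
    k=vision.get_calibration(c); q=np.array(k["orientation"])
ValueError: time passes only in moves, steps and waits
```

```bash
sed -i 's/^def proj/K={c:vision.get_calibration(c) for c in("top","side")}\ndef proj/; s/k=vision.get_calibration(c);/k=K[c];/' geo.py
sed -i 's/>150)/>175)/' fit.py; python3 fit.py
```

```text
top 899.0
side 813.0
['top'] [ 0.53380252 -0.08583093 -0.01151672] 0.16153164207935333
['side'] [ 0.53507866 -0.07910961 -0.04748337] 0.5361350178718567
['top', 'side'] [ 0.53363979 -0.08487822 -0.00772982] 0.7229384183883667
```

View pics/fit_t.png

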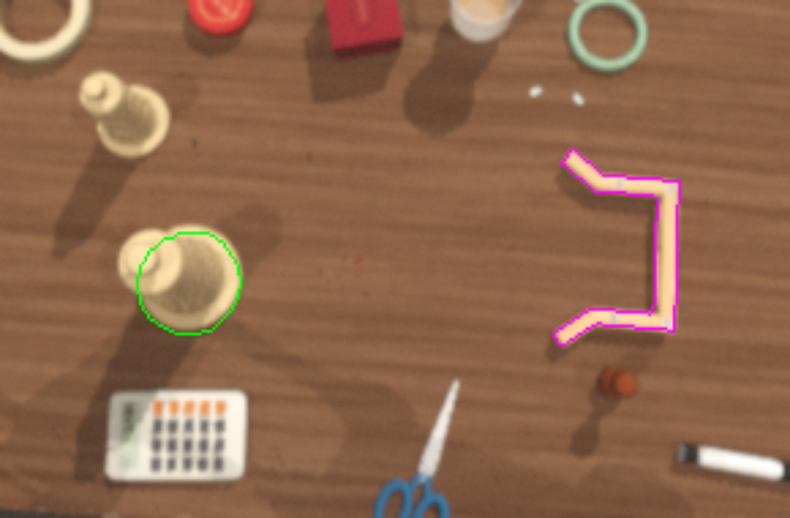

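View pics/fit_s.png

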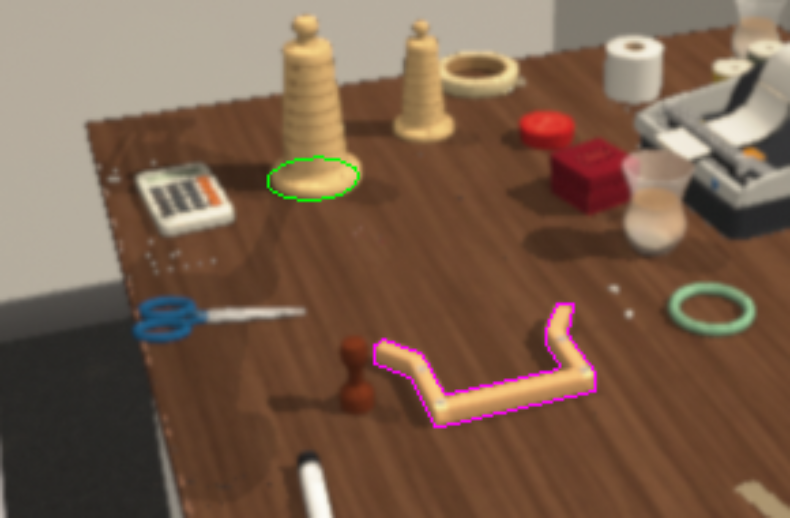

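Dock outlines match well in both views (home at 0.534, -0.085, yaw ≈ -0.01). The mandrel base sits about 2–3 mm in +x of the drawn circle, so its centre is about (0.480, 0.289). I'll push with both fingers half open, tilted 40° so that only the tips touch, low.

```bash
cat > push.py <<'E'
import numpy as np
from scipy.spatial.transform import Rotation as R
from plant import r, gripper_to, inverse_kinematics, vision, models, telemetry
M=np.array([.480,.289]); H=np.array([.534,-.085]); L=np.linalg.norm(H-M); f=(H-M)/L; th=np.radians(40); Z=.035; OFF=.0608
def quat(s):
    F=np.r_[f,0]; up=np.array([0,0,1.]); z=F*np.sin(th)-up*np.cos(th); x=s*(F*np.cos(th)+up*np.sin(th))
    q=R.from_matrix(np.c_[x,np.cross(z,x),z]).as_quat(); return q[[3,0,1,2]]
def tcp(s,z=Z): return np.r_[M+f*(s-OFF),z]   # s: mandrel travel with fingers in contact
E
python3 - <<'E'
from push import *
for s in(1,-1):
    for p in(tcp(-.06,.25),tcp(-.06),tcp(0),tcp(L/2),tcp(L)):
        j=inverse_kinematics(p,quat(s)); print(s,p.round(3),None if j is None else np.round(j,2))
E
```

```text
1 [0.463 0.409 0.25 ] [ 0.91  0.62  1.05 -0.52  1.95 -2.46]
1 [0.463 0.409 0.035] [ 0.91  0.77  1.3  -0.48  1.59 -2.26]
1 [0.471 0.349 0.035] [ 0.85  0.72  1.42 -0.51  1.51 -2.27]
1 [0.498 0.162 0.035] [ 0.61  0.58  1.74 -0.65  1.26 -2.33]
1 [ 0.525 -0.025  0.035] [ 0.3   0.5   1.92 -0.83  1.03 -2.43]
-1 [0.463 0.409 0.25 ] [ 0.91  0.62  1.05 -0.52  1.95  0.68]
-1 [0.463 0.409 0.035] [ 0.91  0.77  1.3  -0.48  1.59  0.88]
-1 [0.471 0.349 0.035] [ 0.85  0.72  1.42 -0.51  1.51  0.87]
-1 [0.498 0.162 0.035] [ 0.61  0.58  1.74 -0.65  1.26  0.81]
-1 [ 0.525 -0.025  0.035] [ 0.3   0.5   1.92 -0.83  1.03  0.71]
```

```bash
python3 - <<'E'
from push import *
import cv2
gripper_to(.05)
r.move_to(tcp(-.06,.25),quat(-1)); r.move_l(tcp(-.06),vel=.1)
print(telemetry.current_opening(),telemetry.current_wrist_force().round(1) if hasattr(telemetry.current_wrist_force(),'round') else telemetry.current_wrist_force())
r.move_l(tcp(.04),vel=.04,guard=12); print(telemetry.current_ee_pos(),tcp(.04),telemetry.current_wrist_force())
ims=[vision.snapshot(c) for c in("top","side")]
for c in("top","side"): print([(np.round(d["at"],3).tolist(),round(d["score"],2)) for d in models.mark_of("mandrel",c)])
cv2.imwrite("pics/p1.png",cv2.resize(np.hstack([ims[0][130:350,150:450],ims[1][60:280,130:430]])[:,:,::-1],(800,293)))
print(telemetry.current_t())
E
```

```text
0.04996520562433264 [-0.2  0.6  0.1]
[0.47703729 0.30964617 0.03497306] [0.47702761 0.30958652 0.035     ] [-0.2743171   2.23252125 -0.03754659]
[([0.618, 0.358, -0.001], 0.87), ([0.482, 0.264, 0.002], 0.67)]
[([0.481, 0.269, -0.0], 0.93), ([0.621, 0.355, -0.001], 0.68), ([0.746, 0.038, 0.001], 0.64)]
7.8417
```

View pics/p1.png

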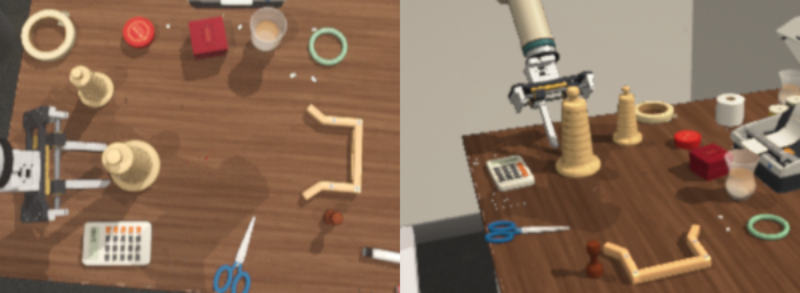

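The mandrel stands upright and both fingertips are centred behind its base. It has moved about 22 mm with 2.2 N of push, and the bystanders are untouched. Next I'll continue the push and re-measure.

```bash
python3 - <<'E'
from push import *
import cv2
print(r.move_l(tcp(.27),vel=.05,guard=12)); print(telemetry.current_ee_pos(),telemetry.current_wrist_force())
ims=[vision.snapshot(c) for c in("top","side")]
for c in("top","side"):
  for t in("mandrel","stamp"): print(t,[(np.round(d["at"],3).tolist(),round(d["score"],2)) for d in models.mark_of(t,c)])
cv2.imwrite("pics/p2.png",cv2.resize(np.hstack([ims[0][130:350,220:520],ims[1][100:320,180:480]])[:,:,::-1],(800,293)))
print(telemetry.current_t(),tcp(.27),M+f*.27)
E
```

```text
False
[0.50991284 0.08202067 0.03500545] [-1.11330479  2.24176845 -0.34898649]
mandrel [([0.62, 0.357, -0.003], 0.91), ([0.513, 0.036, 0.003], 0.8)]
stamp [([0.414, -0.092, -0.0], 0.45)]
mandrel [([0.514, 0.039, -0.002], 0.79), ([0.621, 0.354, 0.002], 0.5)]
stamp [([0.736, 0.284, 0.005], 0.68), ([0.415, -0.093, -0.001], 0.51)]
12.8917 [0.50989534 0.08194709 0.035     ] [0.51858385 0.0217711 ]
```

View pics/p2.png

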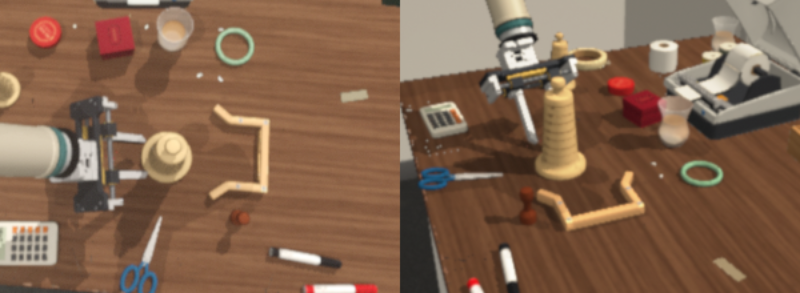

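The mandrel is upright at (0.514, 0.038), about 3 mm to the robot's side of the line. The dock is straight ahead with 124 mm to go, and the stamp is undisturbed. I'll make a small lateral correction and then seat it slowly under guard.

```bash
python3 - <<'E'
from push import *
import cv2
dx=np.array([.003,0,0])
print(r.move_l(tcp(.37)+dx,vel=.04,guard=12),telemetry.current_ee_pos(),telemetry.current_wrist_force())
print(r.move_l(tcp(.415)+dx,vel=.015,guard=8),telemetry.current_ee_pos(),tcp(.394)+dx,telemetry.current_wrist_force())
ims=[vision.snapshot(c) for c in("top","side")]
for c in("top","side"):
  for t in("mandrel","stamp"): print(t,[(np.round(d["at"],3).tolist(),round(d["score"],2)) for d in models.mark_of(t,c)])
cv2.imwrite("pics/p3.png",cv2.resize(np.hstack([ims[0][160:320,320:500],ims[1][120:280,220:400]])[:,:,::-1],(800,356),interpolation=cv2.INTER_CUBIC))
print(telemetry.current_t())
E
```

```text
False [ 0.52715403 -0.0169679   0.03500596] [-1.27654171  2.02196686  0.49763987]
True [ 0.53071797 -0.03911946  0.03441167] [ 0.53061533 -0.04078026  0.035     ] [-0.09686193  3.20339432  2.88995216]
mandrel [([0.536, -0.084, 0.006], 0.82), ([0.618, 0.357, -0.002], 0.65)]
stamp [([0.411, -0.091, -0.002], 0.6)]
mandrel [([0.536, -0.083, 0.001], 0.95), ([0.623, 0.357, 0.001], 0.55)]
stamp [([0.413, -0.097, -0.002], 0.84)]
17.4833
```

View pics/p3.png

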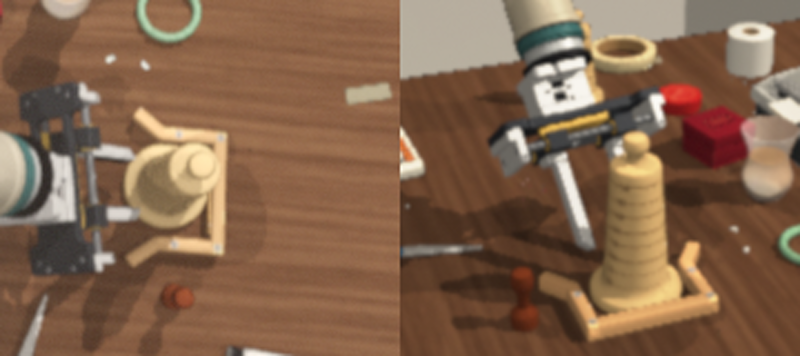

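The mandrel is in the dock, upright and against the back wall. One more gentle press will confirm the stop, then I'll retreat and check.

```bash
python3 - <<'E'
from push import *
import cv2
from geo import proj,dock_mask
p=np.array(telemetry.current_ee_pos()); p[2]=Z
print(r.move_l(p+np.array([0,-.006,0]),vel=.01,guard=12),telemetry.current_ee_pos(),telemetry.current_wrist_force())
r.move_l(tcp(.30),vel=.06); print(telemetry.current_wrist_force())
r.move_l(tcp(.28,.3),vel=.15); r.move_to([.3,.4,.35],quat(-1)); r.hold(.3)
ims={c:vision.snapshot(c) for c in("top","side")}; o=[]
th=np.linspace(0,6.283,60)
for c in ims:
  for t in("mandrel","stamp","tea_glass","gift_box","ink_tin"): print(t,[(np.round(d["at"],3).tolist(),round(d["score"],2)) for d in models.mark_of(t,c)])
  im=cv2.resize(ims[c],None,fx=4,fy=4,interpolation=cv2.INTER_CUBIC)
  for rad in (.046,): cv2.polylines(im,[(proj(c,np.c_[.535+rad*np.cos(th),-.084+rad*np.sin(th),0*th])*4+2).round().astype(int)],True,(0,255,0),1)
  u,v=(proj(c,[[.53,-.07,.05]])[0]*4).astype(int); o.append(im[v-280:v+280,u-200:u+200])
cv2.imwrite("pics/p4.png",np.hstack(o)[:,:,::-1]); print(telemetry.current_t())
E
```

```text
True [ 0.53074537 -0.03918761  0.03364702] [-0.61086584  3.38776852  3.13861357]
[-0.24421995 -0.38481264  0.08257202]
mandrel [([0.537, -0.082, 0.001], 0.85), ([0.622, 0.358, -0.001], 0.6)]
stamp [([0.416, -0.093, -0.0], 0.52)]
tea_glass [([0.742, 0.043, -0.0], 0.57)]
gift_box [([0.73, 0.15, -0.003], 0.7)]
ink_tin [([0.738, 0.283, 0.002], 0.98), ([0.534, -0.084, 0.004], 0.31)]
mandrel [([0.622, 0.356, 0.001], 0.78), ([0.538, -0.083, -0.004], 0.77)]
stamp [([0.418, -0.094, -0.001], 0.76)]
tea_glass []
gift_box [([0.732, 0.146, 0.004], 0.63)]
ink_tin [([0.74, 0.281, 0.003], 0.76)]
23.8583
```

View pics/p4.png

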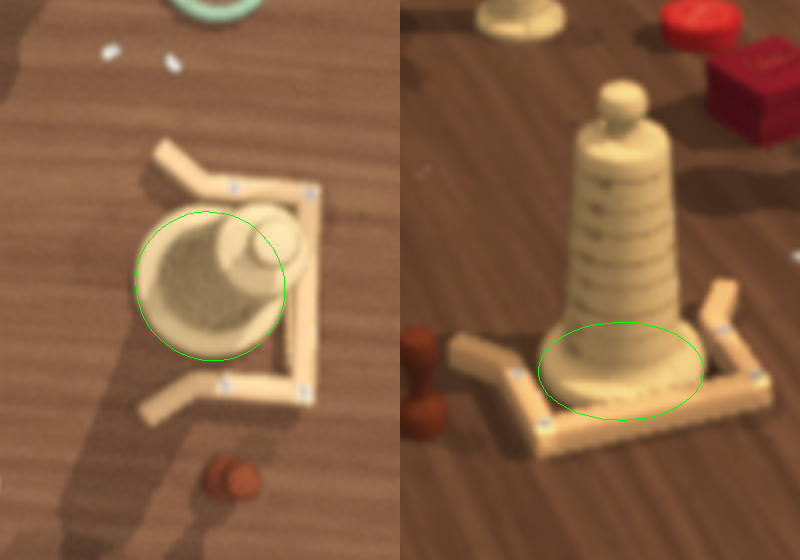

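The mandrel stands upright and free in the dock, with about 3.5 mm of side gap. A second 12 N press moved it less than 0.1 mm, so it is against a rigid stop, and the bystanders are where they were.

```bash
python3 -c "
from plant import r
print(r.sign_off())"
```

```text
the job is handed in; nothing more can be done
None
```

I pushed the mandrel home: in the last pictures it stands upright against the cork stop, the stamp, tea glass, ink tin and gift box are where they were, and I handed the job in at about 24 s of the 56 s allowed.

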